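# Turn over the settled paint bottle and put it away upright

## Task

The touch-up paint in the square bottle lying on the grinding bench has settled: turn the bottle upside down, cap straight down, and keep it so for about two seconds. Then set it down upright, cap up, in the empty cell of the divided crate and let go, without dropping it. Leave the tins, the wire brush and the stack of grinding discs as they are.

Things in the scene. Friction and masses are not known exactly. Their poses are not given: they have to be found in the camera images.
- flask: closed grey plastic bottle, loose, 0.2 to 0.45 kg, lying on a flat side at the start: square body 52 x 52 mm, 106 mm long, a narrower collar, then a black round screw cap 38 mm in diameter; 140 mm long in all. Origin: centre of its base; z runs along the bottle to the cap (square body 0 to +106 mm, cap +116 to +140 mm); x and y are square to the flat sides
- crate: fixed open plywood crate 76 x 216 mm, 55 mm high, walls and floor 5 mm thick, divided along its y axis into three equal cells of 66 x 65 mm, centred at y = -70, 0 and +70 mm. Origin: centre of its underside; z up, y along its length. It stands on the bench, to the left or the right
- liner: thin black rubber sheet 56 x 56 mm, 1 mm thick, fixed flat on the floor of the one empty cell of the crate, in its middle. Origin: centre of the cell's floor, 5 mm above the bench; axes as the crate's. It is sunk in: the bottle stands at the height of this origin
- tin0: closed round metal tin 56 mm in diameter and 62 mm high, standing upright in a cell of the crate, loose. Origin: centre of its underside, z up. To be left alone
- tin1: the other tin, the same in size, standing in another cell. To be left alone
- brush: wire brush with a wooden handle, about 250 x 32 mm and 38 mm high, lying on its bristles at the far side of the work; x axis along it, origin at bench level under its middle. To be left alone
- discs: stack of dark grinding discs, 115 mm in diameter and 12 mm high, loose, flat on the bench between the bottle and the crate, nearer the robot. Origin: centre of its underside. To be left alone
Not all that is in view belongs to the job. Of the things shaped like the flask, the grey one is meant.

How it is judged:
By the outcome, as a careful person would: the job done as asked, in the order asked, and still so for the second after the job is handed in, with the robot touching nothing.
It also fails if it takes over 64 s, if anything falls off the work surface, if the arm or the gripper's body presses on something with over 40 N, if the wrist force passes 120 N, or if a joint passes its speed limit or range.

## Robot

A 7-joint arm with a two-finger parallel gripper is mounted at the origin on the work surface. World frame = base frame: x ahead of the robot, y to its left, z up, the work surface at z = 0. Lengths are in mm, angles in rad, forces in N, time in s.
With the tool pointing down it reaches from about 400 to 925 mm from the base axis. Payload 4.1 kg.
Tool frame: the origin (TCP) lies where the fingers leave the gripper's body, on its centre line; the fingertips stand 73 mm ahead of it and the grasp point (between the pads) lies 54 mm ahead of it; z points along the fingers, y is the line along which they close (so a half turn about z gives the same grasp; the last joint's range is limited). The gripper opens to 85 mm and grips with 20 to 120 N. Pads are 22 mm wide; open, the fingers measure 114 mm over their backs; the gripper's body (76 mm by 85 mm) begins 54 mm behind the grasp point. The pads swing forward as they close: fully open they stand 13 mm farther back than shut.
Start: joints at [-1.236, 0.398, 0.045, 1.537, -0.019, 1.207, -0.051], TCP at [273.189, 589.831, 303.947] pointing down, gripper open.
Joint ranges: [-2.82, 2.82], [-0.49, 2.23], [-1.37, 1.46], [0, 2.46], [-1.36, 4.5], [0.23, 2], [-2.94, 2.94]. Speed limits (rad/s): [2.57, 2.57, 3.14, 3.14, 3.14, 3.14, 3.14].

## Interface

Orientations are given as a unit quaternion [x, y, z, w].
In Python, from plant import status, optics, job gives the robot as it stands. The module is installed in compiled form; this text tells all that it offers.
- The arm moves only by the tool servo_tool, never from a script. Its arguments are lists of equal length, an entry for each row: "angular": the turn, a rotation vector about the world's x, y, z in rad, a list of three; "linear": the shift along the world's x, y, z in cm, a list of three; "jaw": the closure, from -1 (fully open) to 1 (shut). A call has 1 to 5 rows; each row is the pose to reach, as a shift and turn from the pose commanded when the call began; what a row does not reach only later rows make up. A row lasts 1/10 s, in which the tool goes at most 50 mm and 8.59 degrees, less where a joint would pass 70% of its speed; a pose out of reach is approached as far as the arm can. A call with a gripper value outside its range is refused whole. The fingers move at their own pace and stop on an object; "grip_force" is the grip in N (left out, the last holds). Time passes only in rows, so rows that repeat a pose let the fingers close. It gives the time, the measured TCP pose, the force, the opening and the grip force at its end, in the units of the state.
- status.get_state(): the state, without advancing time (a new reading comes with each control period).
- optics.snapshot(name): name is "scene" or "top" or "wrist"; returns a dict with "pixels" (420x560x3 uint8, red, green, blue), "range_z" (420x560 float32, mm along the optical axis (not along the pixel's ray), 0 where there is no reading), "fx", "fy", "cx", "cy" (pixels), "dist_coeffs" ([k1, k2, p1, p2, k3] as OpenCV has them; the pictures are not rectified), "camera_from_world" (4x4, takes a point from world to camera coordinates). Camera axes: x right, y up, looking along -z (the intrinsics and any distortion apply to the point x, -y, -z); pixel columns grow to the right and rows downward; lengths in mm; the calibration is good to about 2 mm. A picture is of the moment at which its call begins.
- job.sign_off(): hands the job in; it is judged then, once.
The state is a dict: "t": time; "q": joint angles; "joint_vel": joint speeds; "effort": joint torques, N m; "ee_pos": TCP position; "eef_rot": TCP orientation; "contact_force": force on the tool from outside, world axes, zero at the start; "moment": the same for the moment, N m; "width": finger opening in mm; "grasp_force": force on a finger pad.
Only numpy, scipy, OpenCV 4.12 (cv2) and the standard library are available. Lean on these libraries where they do the work, as an engineer would, in place of code of your own. Each camera call takes 0.05 s, during which the arm holds its last target. There are 200 camera calls.

## Working session

There is one attempt and no reset: what is moved stays moved. The work goes in short steps, Python scripts to look and compute and a tool call to move; the robot and the scene stay as the last step left them, time stands still between calls to the robot, and variables do not carry over. Pictures are saved under pics/ and viewed, at most 10 in all, crops included, and the job is handed in when it is done.

Besides the shell and the picture viewer there is one more tool, called after "Call:" as a command line: name --argument value ..., lists and objects as JSON in quotes. servo_tool: Moves the arm, as the interface text tells. Its arguments: {"type":"object","properties":{"angular":{"type":"array"},"linear":{"type":"array"},"jaw":{"type":"array"},"grip_force":{"type":"number"}},"required":["angular","linear","jaw"]}

```bash
mkdir -p pics; cat > h.py <<'E'
import numpy as np, cv2
from plant import status, optics, job
def world(s):
    """per-pixel world points from depth"""
    z=s["range_z"]; h,w=z.shape
    u,v=np.meshgrid(np.arange(w),np.arange(h))
    K=np.array([[s["fx"],0,s["cx"]],[0,s["fy"],s["cy"]],[0,0,1.]])
    p=cv2.undistortPoints(np.stack([u,v],-1).reshape(-1,1,2).astype(float),K,np.array(s["dist_coeffs"],float)).reshape(h,w,2)
    P=np.stack([p[...,0]*z,-p[...,1]*z,-z,np.ones_like(z)],-1)
    W=P@np.linalg.inv(np.array(s["camera_from_world"])).T
    W=W[...,:3].copy(); W[z==0]=np.nan
    return W
E
python3 - <<'E'
from h import *
import pickle
for n in ("top","scene"):
    s=optics.snapshot(n); cv2.imwrite(f"pics/{n}0.png",s["pixels"][...,::-1]); pickle.dump(s,open(f"{n}0.pkl","wb"))
    print(n,np.round(np.linalg.inv(s["camera_from_world"])[:3,3]),s["fx"],(s["range_z"]>0).mean())
print(status.get_state())
E
```

```text
top [381.  38. 918.] 441.48247383626637 0.9959268707482993
scene [ 962. -534.  480.] 407.3189469215487 0.9959311224489796
{'t': 0.1, 'q': array([-1.23598623,  0.39910741,  0.04504828,  1.53775925, -0.01870482,
        1.20689012, -0.05071055]), 'joint_vel': array([ 0.0001534 , -0.00414059,  0.00015863, -0.00575254,  0.00103768,
       -0.00087117, -0.00068374]), 'effort': array([ 3.67449014e-03, -4.76259220e+01,  1.37013171e+00, -2.54947865e+01,
        1.19133928e-02,  4.98296111e-03,  1.16303315e-05]), 'ee_pos': array([273.00401971, 589.40153918, 302.97200483]), 'eef_rot': array([ 2.15164862e-01,  9.76577351e-01, -8.61777935e-04, -1.28089097e-04]), 'contact_force': array([-0.83641533, -0.84146582,  0.66427155]), 'moment': array([0.02156068, 0.05222408, 0.01719184]), 'grasp_force': 0.0, 'width': 85.37684353048462}
```

View pics/top0.png

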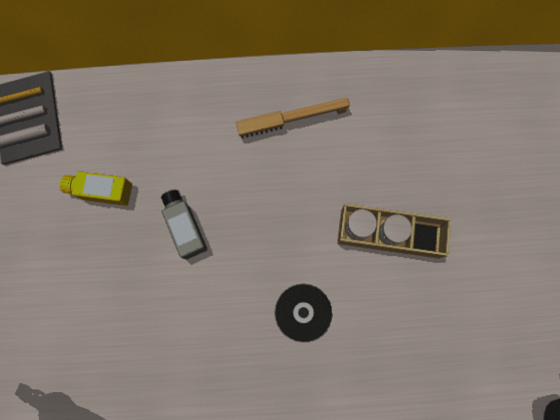

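View pics/scene0.png

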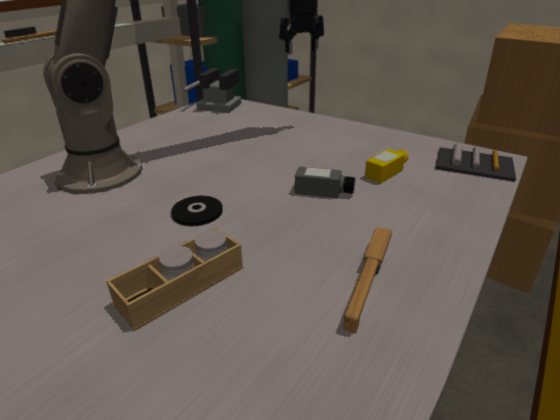

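The grey, black-capped bottle is at top (183,225) and the yellow one, yellow cap, at (100,187). The grey one fits the description. The crate is at (395,231), with its empty black cell at (426,237). The discs are at (303,312) and the brush at (293,117).

```bash
python3 - <<'E'
from h import *
import pickle
s=pickle.load(open("top0.pkl","rb")); W=world(s); im=s["pixels"]
for u,v in [(183,225),(172,198),(426,237),(345,208),(448,218),(398,228),(303,312),(262,125),(340,105),(290,250),(100,187),(20,400)]: print((u,v),np.round(W[v,u],1),im[v,u])
c=cv2.resize(im[150:300,50:250],None,fx=3,fy=3,interpolation=cv2.INTER_CUBIC)
d=cv2.resize(im[190:270,330:460],None,fx=3,fy=3,interpolation=cv2.INTER_CUBIC)
o=np.zeros((450,600+0,3),np.uint8); o[:]=c; cv2.imwrite("pics/crop0.png",o[...,::-1])
# bottle: points above bench in region
def reg(u0,u1,v0,v1,z0,z1):
    m=np.zeros(W.shape[:2],bool); m[v0:v1,u0:u1]=1
    return m&(W[...,2]>z0)&(W[...,2]<z1)
for nm,m in (("body",reg(150,215,180,270,45,60)),("cap",reg(155,190,180,212,30,44)),("liner",reg(412,440,222,252,2,9)),("rim",reg(330,460,195,265,52,58)),("tins",reg(345,412,205,245,60,75))):
    P=W[m]; r=cv2.minAreaRect(P[:,:2].astype(np.float32)); print(nm,len(P),np.round(np.median(P,0),1),r,"zmax",np.round(np.percentile(P[:,2],[5,50,95]),1))
m=reg(150,215,180,270,45,60)
g=im.astype(int)
E
```

```text
(183, 225) [547.9 230.1  52.4] [150 154 157]
(172, 198) [606.5 253.5  46. ] [23 21 25]
(426, 237) [ 498.9 -266.3    8.9] [30 30 31]
(345, 208) [561.8 -95.2  54.7] [152 131  86]
(448, 218) [ 528.3 -301.1   54.1] [149 136 108]
(398, 228) [ 512.4 -193.2   68.9] [143 134 128]
(303, 312) [364.    1.7  14.7] [39 40 38]
(262, 125) [757.1  62.   38.5] [152 118  69]
(340, 105) [ 792.9 -108.7   38.9] [152 118  69]
(290, 250) [491.1  19.2   1.4] [142 132 128]
(100, 187) [637.  400.3  54.7] [150 156 156]
(20, 400) [ 2.197e+02  5.810e+02 -5.000e-01] [145 134 129]
body 1453 [544.  232.2  52.7] ((556.5977172851562, 237.59133911132812), (137.29095458984375, 53.05533218383789), 21.060871124267578) zmax [47.1 52.7 55.4]
cap 150 [609.5 252.7  40.4] ((598.7437744140625, 249.87994384765625), (54.93528747558594, 44.18416976928711), 23.058277130126953) zmax [33.6 40.4 43.6]
liner 666 [ 501.1 -268.4    6.4] ((501.67236328125, -268.05548095703125), (56.71510314941406, 59.21446228027344), 77.6533203125) zmax [3.9 6.4 8.6]
rim 742 [ 510.3 -189.7   55.2] ((513.5003051757812, -192.50466918945312), (217.5547332763672, 77.40277099609375), 77.85983276367188) zmax [52.7 55.2 57.4]
tins 1262 [ 520.6 -151.7   67.7] ((524.2279052734375, -158.0423583984375), (123.58393096923828, 61.86482620239258), 77.29387664794922) zmax [64.9 67.7 70.3]
```

View pics/crop0.png

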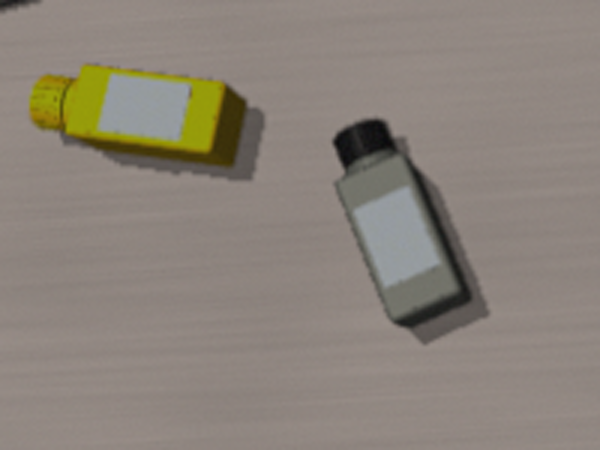

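The crop shows the grey bottle, its black cap at top (172,198) and its base at about (195,255), with the yellow one as the decoy. I'll refine the bottle's axis and start moving.

```bash
python3 - <<'E'
from h import *
import pickle
for n,(u0,u1,v0,v1) in (("top",(150,215,180,270)),("scene",(285,365,160,205))):
    s=pickle.load(open(n+"0.pkl","rb")); W=world(s); im=s["pixels"].astype(int)
    m=np.zeros(W.shape[:2],bool); m[v0:v1,u0:u1]=1
    sel=m&(W[...,2]>8); P=W[sel]; P=P[~np.isnan(P[:,0])]
    print(n,"all>8",cv2.minAreaRect(P[:,:2].astype(np.float32)))
    sel=m&(W[...,2]>49)&(W[...,2]<58); P=W[sel]; lum=im[sel].mean(1)
    P=P[lum>60]; print(" face",len(P),np.round(P.mean(0),1),cv2.minAreaRect(P[:,:2].astype(np.float32)))
    c=P[:,:2].mean(0); w,v=np.linalg.eigh(np.cov((P[:,:2]-c).T)); print(" pca",np.degrees(np.arctan2(v[1,1],v[0,1]))%180,np.sqrt(w*12))
    sel=m&(W[...,2]>22)&(W[...,2]<50); P=W[sel]; lum=im[sel].mean(1); Q=P[(lum<45)&(P[:,0]>590)]; print(" cap",len(Q),np.round(Q.mean(0),1),np.round(Q.min(0)),np.round(Q.max(0)))
E
```

```text
top all>8 ((557.620361328125, 237.98516845703125), (140.4375457763672, 53.05533218383789), 21.060871124267578)
 face 1282 [541.8 232.4  52.9] ((544.9933471679688, 233.38185119628906), (110.60204315185547, 52.3743896484375), 20.908403396606445)
 pca 21.075503904521952 [ 49.96028477 104.86172517]
 cap 187 [610.6 257.2  42.1] [595. 237.  31.] [626. 277.  48.]
scene all>8 ((576.0211181640625, 256.5628356933594), (194.77835083007812, 94.87080383300781), 47.63752365112305)
 face 415 [545.  229.4  51.6] ((543.53515625, 231.91940307617188), (103.58343505859375, 52.44428634643555), 19.667043685913086)
 pca 22.37216697840921 [ 49.84447538 103.22245715]
 cap 204 [609.6 240.9  35.3] [590. 220.  22.] [630. 269.  49.]
```

Call:
servo_tool --angular '[[0,0,0.15],[0,0,0.3],[0,0,0.45],[0,0,0.6],[0,0,0.75]]' --linear '[[4,-3,0],[8,-8,0],[12,-13,-1],[16,-18,-2],[20,-22,-3]]' --jaw '[-1,-1,-1,-1,-1]'

```text
t: 0.6
ee_pos: [437.1, 408.7, 282.5]
eef_rot: [-0.153, 0.988, -0.0, -0.0]
contact_force: [0.4, 0.8, -0.3]
width: 85.1
grasp_force: 0.0
```

Call:
servo_tool --angular '[[0,0,0],[0,0,0]]' --linear '[[0,0,0],[0,0,0]]' --jaw '[-1,-1]'

```text
t: 0.8
ee_pos: [437.3, 409.0, 282.3]
eef_rot: [-0.148, 0.989, -0.0, -0.001]
contact_force: [-0.7, 0.6, -0.2]
width: 85.3
grasp_force: 0.0
```

```bash
cat >> h.py <<'E'
import json
def log():
    s=status.get_state(); r=dict(q=list(map(float,s["q"])),p=list(map(float,s["ee_pos"])),r=list(map(float,s["eef_rot"])))
    open("log.jsonl","a").write(json.dumps(r)+"\n")
    print("t %.2f"%s["t"],np.round(s["q"],3),np.round(s["ee_pos"],1),np.round(s["eef_rot"],3),"F",np.round(s["contact_force"],1),"w %.1f g %.0f"%(s["width"],s["grasp_force"]))
E
python3 -c "
from h import *
log()"
```

```text
t 0.80 [-0.83   0.324  0.009  1.69  -0.003  1.129  1.046] [437.3 409.  282.3] [-0.148  0.989 -0.    -0.001] F [-0.7  0.6 -0.2] w 85.3 g 0
```

Call:
servo_tool --angular '[[0,0,0.02],[0,0,0.04],[0,0,0.06],[0,0,0.072],[0,0,0.072]]' --linear '[[2.8,-3.3,-1.5],[5.6,-6.6,-3.0],[8.4,-9.9,-4.5],[11.2,-13.2,-6.0],[13.8,-16.4,-7.5]]' --jaw '[-1,-1,-1,-1,-1]'

```text
t: 1.3
ee_pos: [574.5, 247.8, 207.4]
eef_rot: [-0.187, 0.982, 0.001, 0.0]
contact_force: [0.6, 0.4, 0.2]
width: 85.4
grasp_force: 0.0
```

```bash
python3 - <<'E'
from h import *
import pickle
log()
s=optics.snapshot("wrist"); cv2.imwrite("pics/wrist1.png",s["pixels"][...,::-1])
W=world(s); im=s["pixels"].astype(int)
sel=(W[...,2]>47)&(W[...,2]<58)&(np.abs(W[...,0]-545)<90)&(np.abs(W[...,1]-232)<70); P=W[sel]
print(len(P),P.mean(0),cv2.minAreaRect(P[:,:2].astype(np.float32)))
E
```

```text
t 1.30 [-0.529  0.44   0.071  1.702 -0.037  1.     1.502] [574.5 247.8 207.4] [-0.187  0.982  0.001  0.   ] F [0.6 0.4 0.2] w 85.4 g 0
9866 [538.68794809 230.97791991  52.18360304] ((555.1578979492188, 237.33465576171875), (132.3972625732422, 52.172386169433594), 21.1308536529541)
```

View pics/wrist1.png

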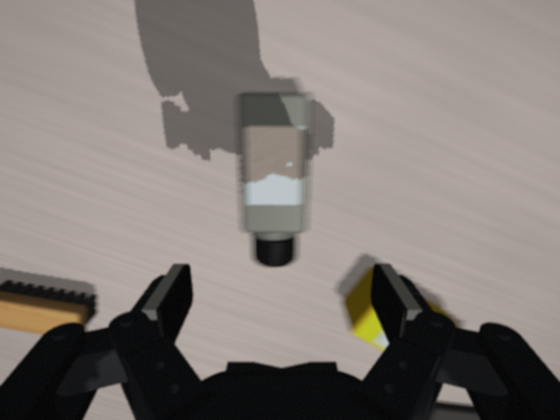

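```bash
cat > kin.py <<'E'
import numpy as np, json, itertools
from scipy.optimize import least_squares
from scipy.spatial.transform import Rotation as R
def fk(q,p,s):
    y0,h,L1,a,L2,b,d,y7=p; s1,s3,s5,s7=s
    z=lambda t:R.from_euler('z',t); y=lambda t:R.from_euler('y',t)
    r=z(y0+s1*q[0]); P=np.array([0,0,h]); r=r*y(q[1])*z(s3*q[2]); P=P+r.apply([a,0,L1])
    r=r*y(q[3]); P=P+r.apply([-a,0,L2]); r=r*z(s5*q[4])*y(q[5]); P=P+r.apply([b,0,d]); return P,r*z(s7*q[6]+y7)
def load():
    D=[json.loads(l) for l in open("log.jsonl")]
    D.append(dict(q=[-1.23598623,.39910741,.04504828,1.53775925,-.01870482,1.20689012,-.05071055],p=[273.004,589.4015,302.972],r=[.215164862,.976577351,-.000861778,-.000128089]))
    return D
def fit():
    D=load(); best=None
    for s in itertools.product((-1,1),repeat=4):
        for y7 in (0,1.57,3.14,-1.57):
            def f(p):
                e=[]
                for k in D:
                    P,r=fk(k["q"],p,s); e+=list((P-k["p"])/1.0)+list((r.inv()*R.from_quat(k["r"])).as_rotvec()*300)
                return np.array(e+list((np.array(p)-[0,300,450,0,450,0,200,y7])*[0.1,.003,.003,.03,.003,.03,.003,.1]))
            o=least_squares(f,[0,300,450,0,450,0,200,y7])
            if best is None or o.cost<best[0]: best=(o.cost,s,o.x,f(o.x)[:-8].reshape(-1,6))
    return best
if __name__=="__main__":
    c,s,p,e=fit(); print(c,s,np.round(p,3)); print(np.round(e,1))
    json.dump([list(p),list(s)],open("kin.json","w"))
E
python3 kin.py
```

```text
3.232203082363358 (-1, -1, -1, -1) [-6.80000e-02  2.30640e+02  5.26037e+02 -7.15000e-01  4.74728e+02
 -3.39100e+00  2.42474e+02  1.50200e+00]
[[-1.4  1.2  0.4  0.  -0.  -0. ]
 [ 0.1 -0.  -0.2 -0.   0.  -0. ]
 [ 1.5 -0.6 -0.2 -0.  -0.   0. ]]
```

Call:
servo_tool --angular '[[0,0,0],[0,0,0],[0,0,0],[0,0,0],[0,0,0]]' --linear '[[0,-0.3,-4],[0,-0.3,-7.5],[0,-0.3,-10.5],[0,-0.3,-12.7],[0,-0.3,-12.7]]' --jaw '[-1,-1,-1,-1,-1]'

```text
t: 1.85
ee_pos: [571.0, 245.2, 77.5]
eef_rot: [-0.187, 0.982, -0.0, -0.004]
contact_force: [-0.4, 0.1, -0.8]
width: 85.1
grasp_force: 0.0
```

Call:
servo_tool --angular '[[0,0,0],[0,0,0],[0,0,0],[0,0,0],[0,0,0]]' --linear '[[0,0,0],[0,0,0],[0,0,0],[0,0,0],[0,0,0]]' --jaw '[0.1,0.6,1,1,1]' --grip_force 70

```text
t: 2.35
ee_pos: [575.5, 244.9, 83.0]
eef_rot: [-0.186, 0.983, 0.001, 0.002]
contact_force: [-1.2, 1.4, 6.0]
width: 51.6
grasp_force: 73.7
```

```bash
python3 -c "
from h import *
log()"; python3 kin.py
```

```text
t 2.35 [-0.514  0.592  0.058  1.783 -0.048  0.764  1.513] [575.5 244.9  83. ] [-0.186  0.983  0.001  0.002] F [-1.2  1.4  6. ] w 51.6 g 74
3.260366205288442 (-1, -1, -1, -1) [-6.80000e-02  2.25518e+02  5.24679e+02 -7.64000e-01  4.75638e+02
 -3.12600e+00  2.35676e+02  1.50200e+00]
[[-1.3  1.3  0.4  0.  -0.  -0. ]
 [-0.1 -0.1 -0.2 -0.   0.  -0. ]
 [ 0.1 -0.   0.  -0.1  0.   0. ]
 [ 1.5 -0.6 -0.2 -0.  -0.  -0. ]]
```

Call:
servo_tool --angular '[[0,0,0],[0,0,0],[0,0,0],[0.036,-0.093,0],[0.072,-0.187,0]]' --linear '[[0,0,3],[0,0,7],[0,0,11],[0,0,15],[0,0,19]]' --jaw '[1,1,1,1,1]'

```text
t: 2.85
ee_pos: [574.3, 243.3, 272.1]
eef_rot: [-0.184, 0.978, 0.018, 0.1]
contact_force: [0.0, 0.2, -2.4]
width: 50.8
grasp_force: 74.2
```

```bash
python3 -c "
from h import *
log()"; python3 kin.py
cat > plan.py <<'E'
from kin import *
p,s=json.load(open("kin.json"))
lo=np.array([-2.82,-.49,-1.37,0,-1.36,.23,-2.94]);hi=np.array([2.82,2.23,1.46,2.46,4.5,2,2.94])
def pose(deg,cap_up,c):
    a=np.radians(deg); z=np.array([np.cos(a),np.sin(a),0]); x=np.array([0,0,-1. if cap_up else 1.]); y=np.cross(z,x)
    return np.array(c)-55*z, R.from_matrix(np.stack([x,y,z],1))
def ik(T,Rt,q0,w=.003):
    def f(q):
        P,r=fk(q,p,s); return np.r_[(P-T)/10,(r.inv()*Rt).as_rotvec()*10,w*(q-q0)]
    o=least_squares(f,np.clip(q0,lo+1e-3,hi-1e-3),bounds=(lo,hi)); return o.x,np.linalg.norm(f(o.x)[:6])
if __name__=="__main__":
    rng=np.random.default_rng(0); qn=np.array(load()[-2]["q"])
    for deg in (-12.1,77.9,-102.1,167.9):
        for up,c in ((1,(501.7,-268,93.4)),(0,(501.7,-268,300)),(0,(550,100,300))):
            S=[]
            T,Rt=pose(deg,up,c)
            for k in range(25):
                q,e=ik(T,Rt,qn if k==0 else rng.uniform(lo,hi))
                if e<.05: S.append((np.abs(q-qn).max(),q))
            S.sort(key=lambda t:t[0]); print(deg,up,c,len(S),[list(np.round(t[1],2)) for t in S[:2]])
E
python3 plan.py
```

```text
t 2.85 [-0.548  0.289  0.084  1.778 -0.004  0.874  1.476] [574.3 243.3 272.1] [-0.184  0.978  0.018  0.1  ] F [ 0.   0.2 -2.4] w 50.8 g 74
11.984865455799603 (-1, -1, -1, -1) [-6.80000e-02  2.60122e+02  5.24162e+02 -8.34000e-01  4.76362e+02
 -2.80900e+00  2.69505e+02  1.50300e+00]
[[-1.4  1.4  0.3  0.  -0.  -0.1]
 [-0.1 -0.  -0.3 -0.   0.  -0.1]
 [-0.   0.  -0.2 -0.1  0.  -0.1]
 [-0.1  0.1  0.4 -4.1 -0.2  0.3]
 [ 1.5 -0.6 -0.2 -0.  -0.  -0.1]]
-12.1 1 (501.7, -268, 93.4) 0 []
-12.1 0 (501.7, -268, 300) 0 []
-12.1 0 (550, 100, 300) 0 []
77.9 1 (501.7, -268, 93.4) 9 [[np.float64(0.79), np.float64(1.11), np.float64(0.11), np.float64(1.46), np.float64(-0.99), np.float64(2.0), np.float64(-2.05)], [np.float64(0.79), np.float64(1.11), np.float64(0.11), np.float64(1.46), np.float64(-0.99), np.float64(2.0), np.float64(-2.05)]]
77.9 0 (501.7, -268, 300) 10 [[np.float64(0.99), np.float64(0.81), np.float64(-0.18), np.float64(1.51), np.float64(-0.97), np.float64(2.0), np.float64(0.76)], [np.float64(0.99), np.float64(0.81), np.float64(-0.18), np.float64(1.51), np.float64(-0.97), np.float64(2.0), n
[... 566 characters left out ...]
t64(0.93), np.float64(-0.76)]]
-102.1 0 (501.7, -268, 300) 15 [[np.float64(-0.72), np.float64(0.75), np.float64(0.76), np.float64(1.93), np.float64(1.07), np.float64(1.35), np.float64(2.25)], [np.float64(-0.66), np.float64(0.71), np.float64(0.67), np.float64(1.93), np.float64(1.11), np.float64(1.41), np.float64(2.22)]]
-102.1 0 (550, 100, 300) 16 [[np.float64(-1.14), np.float64(0.99), np.float64(0.8), np.float64(1.46), np.float64(0.64), np.float64(1.82), np.float64(2.51)], [np.float64(-1.01), np.float64(0.91), np.float64(0.57), np.float64(1.46), np.float64(0.75), np.float64(1.91), np.float64(2.39)]]
167.9 1 (501.7, -268, 93.4) 0 []
167.9 0 (501.7, -268, 300) 0 []
167.9 0 (550, 100, 300) 0 []
```

Call:
servo_tool --angular '[[0,0,0],[0,0,0]]' --linear '[[0,0,0],[0,0,0]]' --jaw '[1,1]'

```text
t: 3.05
ee_pos: [573.6, 243.3, 271.5]
eef_rot: [-0.184, 0.978, 0.018, 0.098]
contact_force: [0.1, 0.0, -2.9]
width: 51.2
grasp_force: 74.4
```

```bash
sed -i '4d' log.jsonl; python3 -c "
from h import *
log()"; python3 kin.py
cat > margin.py <<'E'
from plan import *
rng=np.random.default_rng(1); qn=np.array(load()[-2]["q"])
def best(T,Rt,n=25):
    B=None
    mid=(lo+hi)/2; hw=(hi-lo)/2
    for k in range(n):
        def f(q):
            P,r=fk(q,p,s); return np.r_[(P-T)/5,(r.inv()*Rt).as_rotvec()*20,.05*((q-mid)/hw)**4]
        o=least_squares(f,rng.uniform(lo,hi),bounds=(lo,hi)); e=np.linalg.norm(f(o.x)[:6])
        if e<.1:
            m=np.min(np.minimum(o.x-lo,hi-o.x))
            if B is None or m>B[0]: B=(m,o.x)
    return B
if __name__=="__main__":
  for deg in (68,77.9,88):
    for up,c in ((1,(501.7,-268,93.4)),(1,(501.7,-268,160)),(0,(501.7,-268,250)),(0,(600,0,300)),(1,(600,0,300))):
        b=best(*pose(deg,up,c)); print(deg,up,c,b and (round(b[0],3),np.round(b[1],2)))
E
python3 margin.py
```

```text
t 3.05 [-0.548  0.29   0.084  1.778 -0.005  0.876  1.477] [573.6 243.3 271.5] [-0.184  0.978  0.018  0.098] F [ 0.1  0.  -2.9] w 51.2 g 74
11.721285878530288 (-1, -1, -1, -1) [-6.80000e-02  2.60151e+02  5.24221e+02 -8.66000e-01  4.76371e+02
 -2.82000e+00  2.69567e+02  1.50300e+00]
[[-1.4  1.4  0.3  0.  -0.  -0.1]
 [-0.1 -0.  -0.3 -0.   0.  -0.1]
 [ 0.   0.  -0.2 -0.1  0.  -0.1]
 [-0.1  0.1  0.4 -4.1 -0.2  0.3]
 [ 1.5 -0.6 -0.2 -0.  -0.  -0.1]]
68 1 (501.7, -268, 93.4) (np.float64(0.469), array([ 1.31,  1.17, -0.58,  1.58, -0.69,  1.53, -2.32]))
68 1 (501.7, -268, 160) (np.float64(0.433), array([ 1.32,  1.06, -0.61,  1.62, -0.74,  1.57, -2.38]))
68 0 (501.7, -268, 250) (np.float64(0.487), array([ 1.48,  1.03, -0.88,  1.64, -0.66,  1.51,  0.56]))
68 0 (600, 0, 300) (np.float64(0.335), array([ 1.24,  0.9 , -1.04,  1.94, -0.99,  1.08,  0.68]))
68 1 (600, 0, 300) (np.float64(0.315), array([ 1.19,  0.85, -0.96,  1.94, -1.04,  1.13, -2.42]))
77.9 1 (501.7, -268, 93.4) (np.float64(0.325), array([ 1.23,  1.2 , -0.57,  1.46, -0.6 ,  1.68, -2.37]))
77.9 1 (501.7, -268, 160) (np.float64(0.301), 
[... 160 characters left out ...]
)
77.9 0 (600, 0, 300) (np.float64(0.394), array([ 1.14,  0.92, -0.98,  1.81, -0.87,  1.25,  0.59]))
77.9 1 (600, 0, 300) (np.float64(0.403), array([ 1.07,  0.85, -0.85,  1.81, -0.96,  1.33, -2.49]))
88 1 (501.7, -268, 93.4) (np.float64(0.212), array([ 1.2 ,  1.28, -0.67,  1.34, -0.46,  1.79, -2.46]))
88 1 (501.7, -268, 160) (np.float64(0.193), array([ 1.23,  1.19, -0.72,  1.37, -0.49,  1.81, -2.53]))
88 0 (501.7, -268, 250) (np.float64(0.213), array([ 1.34,  1.17, -0.97,  1.39, -0.45,  1.79,  0.41]))
88 0 (600, 0, 300) (np.float64(0.442), array([ 1.04,  0.96, -0.93,  1.67, -0.77,  1.42,  0.52]))
88 1 (600, 0, 300) (np.float64(0.408), array([ 0.93,  0.87, -0.73,  1.67, -0.9 ,  1.52, -2.53]))
```

```bash
cat > sim.py <<'E'
from plan import *
from scipy.spatial.transform import Slerp
def pts(q):
    y0,h,L1,a,L2,b,d,y7=p
    r=R.from_euler('z',y0-q[0])*R.from_euler('y',q[1]); e=np.array([0,0,h])+r.apply([0,0,L1])
    P,rt=fk(q,p,s); return e,P-rt.apply([0,0,d])
def run(q,wps,steps=20):
    for (T,Rt) in wps:
        P,r=fk(q,p,s); sl=Slerp([0,1],R.concatenate([r,Rt]))
        for k in range(1,steps+1):
            t=k/steps; q,e=ik(P+(T-P)*t,sl(t),q,w=.02)
            if k%5==0:
                el,w=pts(q); print(np.round(q,2),"err %.2f"%e,"elbow",np.round(el),"wrist",np.round(w),"margin %.2f"%np.min(np.minimum(q-lo,hi-q)))
        print("turn",np.round((Rt*r.inv()).as_rotvec(),3),"shift",np.round(T-P))
    return q
if __name__=="__main__":
    q=np.array(load()[-2]["q"])
    for C in ((560,0,330),):
        run(q,[pose(77.9,0,C),pose(77.9,0,(520,-200,330)),pose(77.9,1,(501.7,-268,250)),pose(77.9,1,(501.7,-268,93.4))])
E
python3 sim.py
```

```text
[-0.26  0.34  0.1   1.7  -0.46  1.21  1.55] err 0.00 elbow [173.  34. 754.] wrist [597.  68. 535.] margin 0.76
[-0.02  0.44  0.15  1.69 -0.78  1.53  1.44] err 0.00 elbow [224. -10. 734.] wrist [620. -98. 480.] margin 0.47
[ 0.18  0.54  0.19  1.75 -1.06  1.77  1.21] err 0.00 elbow [260. -65. 711.] wrist [ 581. -234.  400.] margin 0.23
[ 0.33  0.58  0.22  1.88 -1.34  1.9   0.88] err 0.00 elbow [ 265. -113.  698.] wrist [ 492. -317.  330.] margin 0.02
turn [ 1.344  1.56  -1.49 ] shift [ -25. -297.   58.]
[ 0.4   0.61  0.25  1.83 -1.29  1.97  0.88] err 0.00 elbow [ 269. -135.  689.] wrist [ 482. -367.  330.] margin 0.03
[ 0.51  0.64  0.2   1.77 -1.23  2.    0.87] err 0.00 elbow [ 262. -170.  681.] wrist [ 472. -417.  330.] margin 0.00
[ 0.67  0.67  0.08  1.7  -1.15  2.    0.83] err 0.00 elbow [ 240. -218.  672.] wrist [ 462. -467.  330.] margin 0.00
[ 0.82  0.71 -0.05  1.62 -1.08  2.    0.79] err 0.00 elbow [ 214. -264.  659.] wrist [ 452. -517.  330.] margin 0.00
turn [ 0.  0. -0.] shift [ -40. -200.    0.]
[ 0.92  0.75 -0.16  1.6  -1.02  1.96  1.56] err 0.00 elbow [ 198. -298.  643.] w
[... 260 characters left out ...]
argin 0.00
[ 1.55  1.4  -1.37  1.49 -0.16  1.54  2.94] err 3.20 elbow [ -23. -517.  347.] wrist [ 442. -588.  259.] margin 0.00
turn [-0.659 -3.072  0.   ] shift [-18. -68. -80.]
[ 1.55  1.47 -1.37  1.49 -0.09  1.52  2.94] err 0.86 elbow [ -24. -521.  311.] wrist [ 441. -588.  220.] margin 0.00
[ 1.55  1.54 -1.37  1.49 -0.02  1.51  2.94] err 1.72 elbow [ -26. -523.  275.] wrist [ 439. -587.  181.] margin 0.00
[ 1.56  1.61 -1.37  1.49  0.05  1.49  2.94] err 2.57 elbow [ -30. -523.  240.] wrist [ 435. -585.  144.] margin 0.00
[ 1.57  1.67 -1.37  1.48  0.12  1.47  2.94] err 3.43 elbow [ -35. -520.  206.] wrist [ 428. -583.  107.] margin 0.00
turn [-0.033 -0.317 -0.023] shift [  -1.    1. -157.]
```

```bash
cat > scan.py <<'E'
from sim import *
def seg(q,T,Rt,steps=10):
    P,r=fk(q,p,s); sl=Slerp([0,1],R.concatenate([r,Rt])); m=9;E=0
    for k in range(1,steps+1):
        t=k/steps; q,e=ik(P+(T-P)*t,sl(t),q,w=.02); m=min(m,np.min(np.minimum(q-lo,hi-q)));E=max(E,e)
    return q,m,E
q0=np.array(load()[-2]["q"]); fin=pose(77.9,1,(501.7,-268,93.4)); hov=pose(77.9,1,(501.7,-268,200))
for az in (35,50,65,77.9):
    for C in ((560,50,330),(620,-50,330),(560,-150,330),(640,-150,300),(560,-268,280)):
        T,Rt=pose(az,0,C); q1,m1,e1=seg(q0,T,Rt)
        z=Rt.apply([0,0,1]); q2,m2,e2=seg(q1,T,R.from_rotvec(z*1.57)*Rt)
        q3,m3,e3=seg(q2,*hov); q4,m4,e4=seg(q3,*fin)
        print(az,C,"m",np.round([m1,m2,m3,m4],2),"e",np.round([e1,e2,e3,e4],1),np.round(q1,2),np.round(q4,2))
E
python3 scan.py
```

```text
35 (560, 50, 330) m [0.   0.   0.1  0.28] e [3.1 3.1 0.  0. ] [ 1.5   0.83 -1.37  2.3  -1.36  0.65  0.91] [ 1.23  1.2  -0.57  1.46 -0.61  1.68 -2.37]
35 (620, -50, 330) m [0.   0.   0.11 0.29] e [1.2 1.2 0.  0. ] [ 1.53  0.96 -1.37  2.18 -1.36  0.54  0.94] [ 1.24  1.21 -0.59  1.46 -0.59  1.67 -2.38]
35 (560, -150, 330) m [0.   0.   0.13 0.27] e [0. 0. 0. 0.] [ 1.72  0.8  -1.22  2.21 -1.36  0.82  0.93] [ 1.22  1.2  -0.56  1.46 -0.61  1.68 -2.36]
35 (640, -150, 300) m [0.   0.   0.13 0.27] e [0. 0. 0. 0.] [ 1.54  0.98 -1.21  2.09 -1.36  0.66  0.98] [ 1.21  1.2  -0.55  1.46 -0.62  1.68 -2.36]
35 (560, -268, 280) m [0.   0.   0.08 0.14] e [0. 0. 0. 0.] [ 1.39  0.69 -0.59  2.   -1.36  1.27  0.93] [ 1.05  1.13 -0.28  1.46 -0.78  1.8  -2.22]
50 (560, 50, 330) m [0.   0.   0.1  0.28] e [0.4 0.4 0.  0. ] [ 1.48  0.91 -1.37  2.28 -1.36  0.64  0.96] [ 1.23  1.21 -0.58  1.46 -0.6   1.67 -2.37]
50 (620, -50, 330) m [0.   0.   0.1  0.21] e [0. 0. 0. 0.] [ 1.31  0.71 -0.97  2.07 -1.36  1.02  0.87] [ 1.13  1.16 -0.41  1.46 -0.71  1.74 -2.28]
50 (560, -150, 330) m [0.   0.   0.04 0.05] e [0. 0. 0. 0.
[... 1169 characters left out ...]
[0. 0. 0. 0.] [ 0.37  0.54  0.08  1.95 -1.36  1.78  0.88] [ 0.87  1.11 -0.01  1.46 -0.93  1.94 -2.1 ]
77.9 (620, -50, 330) m [0.   0.   0.   0.01] e [0. 0. 0. 0.] [ 0.39  0.68  0.18  1.69 -1.36  1.92  0.78] [ 0.87  1.11 -0.01  1.46 -0.93  1.94 -2.1 ]
77.9 (560, -150, 330) m [0.   0.   0.   0.01] e [0. 0. 0. 0.] [ 0.63  0.7   0.1   1.64 -1.2   2.    0.8 ] [ 0.87  1.11 -0.01  1.46 -0.93  1.94 -2.1 ]
77.9 (640, -150, 300) m [0.   0.   0.   0.01] e [0. 0. 0. 0.] [ 0.51  0.82  0.16  1.48 -1.32  2.    0.74] [ 0.87  1.11 -0.01  1.46 -0.93  1.94 -2.1 ]
77.9 (560, -268, 280) m [0.   0.   0.   0.01] e [0. 0. 0. 0.] [ 0.88  0.88 -0.12  1.4  -1.05  2.    0.73] [ 0.87  1.11 -0.01  1.46 -0.93  1.94 -2.1 ]
```

```bash
cat > nx.py <<'E'
from h import *; from plan import pose
from scipy.spatial.transform import Rotation as R
def nx(T,Rt,flip=False):
    log(); st=status.get_state(); r=R.from_quat(st["eef_rot"]); v=(Rt*r.inv()).as_rotvec(); d=(np.array(T)-st["ee_pos"])/10
    n=np.linalg.norm(v)
    if flip and n>1.6: v=-v/n*(2*np.pi-n); n=np.linalg.norm(v)
    rows=max(n/.145,np.linalg.norm(d)/4.5,1); f=min(1,5/rows)
    print("rows needed %.1f"%rows,"full turn",np.round(v,3),"shift cm",np.round(d,2)); print("row step turn",np.round(v*f/5,3),"shift",np.round(d*f/5,2))
E
python3 -c "
from nx import *
nx(*pose(77.9,0,(600,-50,330)))"
```

```text
t 3.05 [-0.548  0.29   0.084  1.778 -0.005  0.876  1.477] [573.6 243.3 271.5] [-0.184  0.978  0.018  0.098] F [ 0.1  0.  -2.9] w 51.2 g 74
rows needed 17.5 full turn [ 1.332  1.566 -1.481] shift cm [  1.49 -34.7    5.85]
row step turn [ 0.076  0.09  -0.085] shift [ 0.09 -1.99  0.33]
```

Call:
servo_tool --angular '[[0.076,0.09,-0.085],[0.152,0.18,-0.17],[0.228,0.27,-0.255],[0.304,0.36,-0.34],[0.38,0.45,-0.425]]' --linear '[[0.1,-2,0.6],[0.2,-4,1.2],[0.3,-6,1.8],[0.4,-8,2.4],[0.5,-10,3]]' --jaw '[1,1,1,1,1]'

```text
t: 3.55
ee_pos: [579.0, 142.6, 298.6]
eef_rot: [0.055, 0.97, 0.22, -0.089]
contact_force: [0.8, -0.2, -3.6]
width: 51.3
grasp_force: 74.6
```

```bash
python3 -c "
from nx import *
nx(*pose(77.9,0,(600,-50,330)))"
```

```text
t 3.55 [-0.202  0.372  0.116  1.659 -0.531  1.278  1.564] [579.  142.6 298.6] [ 0.055  0.97   0.22  -0.089] F [ 0.8 -0.2 -3.6] w 51.3 g 75
rows needed 12.4 full turn [ 0.946  1.108 -1.057] shift cm [  0.95 -24.64   3.14]
row step turn [ 0.076  0.089 -0.085] shift [ 0.08 -1.99  0.25]
```

Call:
servo_tool --angular '[[0.076,0.09,-0.085],[0.152,0.18,-0.17],[0.228,0.27,-0.255],[0.304,0.36,-0.34],[0.38,0.45,-0.425]]' --linear '[[0.1,-2,0.3],[0.2,-4,0.6],[0.3,-6,0.9],[0.4,-8,1.2],[0.5,-10,1.5]]' --jaw '[1,1,1,1,1]'

```text
t: 4.05
ee_pos: [584.3, 42.3, 313.1]
eef_rot: [0.287, 0.835, 0.391, -0.26]
contact_force: [-0.3, 1.0, -3.8]
width: 51.1
grasp_force: 74.6
```

```bash
python3 -c "
from nx import *
nx(*pose(77.9,0,(600,-50,330)))"; python3 kin.py
```

```text
t 4.05 [ 0.072  0.517  0.171  1.618 -0.898  1.633  1.4  ] [584.3  42.3 313.1] [ 0.287  0.835  0.391 -0.26 ] F [-0.3  1.  -3.8] w 51.1 g 75
rows needed 7.4 full turn [ 0.566  0.657 -0.632] shift cm [  0.42 -14.6    1.69]
row step turn [ 0.076  0.089 -0.085] shift [ 0.06 -1.97  0.23]
306.9900554997695 (-1, -1, -1, -1) [-6.50000e-02  2.77293e+02  4.84163e+02  1.66390e+01  4.64100e+02
 -2.01500e+00  2.63779e+02  1.51000e+00]
[[-2.9  2.1  0.8  0.  -0.  -1.5]
 [-3.2 -0.2  0.3 -0.   0.  -1.5]
 [-4.6 -0.8  0.7 -0.1  0.  -1.5]
 [ 0.3  1.7  0.9 -3.9 -0.1 -1.1]
 [ 0.3  1.7  0.9 -3.9 -0.1 -1.1]
 [ 5.1  2.7 -0.8  3.6  8.3  0.7]
 [ 6.9  1.7 -2.5 12.6 10.3  7.2]
 [-2.1 -4.9 -0.2 -0.  -0.  -1.5]]
```

Call:
servo_tool --angular '[[0.076,0.09,-0.085],[0.152,0.18,-0.17],[0.228,0.27,-0.255],[0.304,0.36,-0.34],[0.38,0.45,-0.425]]' --linear '[[0.1,-2,0.2],[0.2,-4,0.4],[0.3,-6,0.6],[0.3,-8,0.8],[0.3,-10,1]]' --jaw '[1,1,1,1,1]'

```text
t: 4.55
ee_pos: [587.3, -57.7, 322.6]
eef_rot: [0.48, 0.591, 0.511, -0.399]
contact_force: [-0.1, -0.9, -2.8]
width: 51.3
grasp_force: 74.8
```

```bash
python3 -c "
from nx import *
nx(*pose(77.9,0,(600,-50,330)))"
```

```text
t 4.55 [ 0.288  0.635  0.21   1.676 -1.238  1.854  1.067] [587.3 -57.7 322.6] [ 0.48   0.591  0.511 -0.399] F [-0.1 -0.9 -2.8] w 51.3 g 75
rows needed 2.4 full turn [ 0.184  0.206 -0.207] shift cm [ 0.12 -4.61  0.74]
row step turn [ 0.037  0.041 -0.041] shift [ 0.02 -0.92  0.15]
```

Call:
servo_tool --angular '[[0.07,0.08,-0.08],[0.14,0.16,-0.16],[0.184,0.206,-0.207],[0.184,0.206,-0.207],[0.184,0.206,-0.207]]' --linear '[[0,-2,0.3],[0.1,-4,0.5],[0.1,-4.6,0.7],[0.1,-4.6,0.7],[0.1,-4.6,0.7]]' --jaw '[1,1,1,1,1]'

```text
t: 5.05
ee_pos: [588.1, -102.6, 331.3]
eef_rot: [0.548, 0.448, 0.55, -0.443]
contact_force: [-0.0, -0.3, -1.9]
width: 51.1
grasp_force: 74.9
```

```bash
cat >> nx.py <<'E'
def axis_tilt(up):
    r=R.from_quat(status.get_state()["eef_rot"]); b=-r.apply([1,0,0]); print("cap axis",np.round(b,3),"tilt deg %.2f"%np.degrees(np.arccos(b[2]*(1 if up else -1))),"tool az",np.round(np.degrees(np.arctan2(*r.apply([0,0,1])[1::-1])),1))
E
python3 - <<'E'
from nx import *
nx(*pose(77.9,0,(600,-50,330))); axis_tilt(0)
im=optics.snapshot("scene")["pixels"]; cv2.imwrite("pics/inv.png",im[...,::-1])
E
```

```text
t 5.05 [ 0.486  0.642  0.06   1.735 -1.353  1.818  0.847] [ 588.1 -102.6  331.3] [ 0.548  0.448  0.55  -0.443] F [-0.  -0.3 -1.9] w 51.1 g 75
rows needed 1.0 full turn [ 0.004  0.007 -0.004] shift cm [ 0.03 -0.12 -0.13]
row step turn [ 0.001  0.001 -0.001] shift [ 0.01 -0.02 -0.03]
cap axis [ 0.007 -0.004 -1.   ] tilt deg 0.48 tool az 78.1
```

View pics/inv.png

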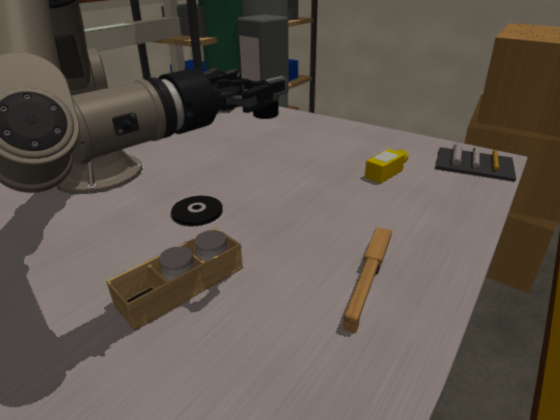

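The picture shows the bottle upright in image terms but inverted: body at (262,65), cap pointing down at (265,110). The axis is 0.5° off vertical. I'll hold it there for 2.5 s.

Call:
servo_tool --angular '[[0,0,0],[0,0,0],[0,0,0],[0,0,0],[0,0,0]]' --linear '[[0,0,0],[0,0,0],[0,0,0],[0,0,0],[0,0,0]]' --jaw '[1,1,1,1,1]'

```text
t: 5.6
ee_pos: [588.4, -102.0, 333.1]
eef_rot: [0.547, 0.449, 0.551, -0.442]
contact_force: [0.7, 0.2, -2.9]
width: 51.3
grasp_force: 74.9
```

Call:
servo_tool --angular '[[0,0,0],[0,0,0],[0,0,0],[0,0,0],[0,0,0]]' --linear '[[0,0,0],[0,0,0],[0,0,0],[0,0,0],[0,0,0]]' --jaw '[1,1,1,1,1]'

```text
t: 6.1
ee_pos: [588.3, -102.3, 333.0]
eef_rot: [0.548, 0.448, 0.551, -0.442]
contact_force: [-0.6, 0.9, -2.5]
width: 51.2
grasp_force: 74.9
```

Call:
servo_tool --angular '[[0,0,0],[0,0,0],[0,0,0],[0,0,0],[0,0,0]]' --linear '[[0,0,0],[0,0,0],[0,0,0],[0,0,0],[0,0,0]]' --jaw '[1,1,1,1,1]'

```text
t: 6.6
ee_pos: [588.3, -102.2, 333.0]
eef_rot: [0.547, 0.449, 0.551, -0.442]
contact_force: [0.1, 0.2, -3.1]
width: 51.4
grasp_force: 74.9
```

Call:
servo_tool --angular '[[0,0,0],[0,0,0],[0,0,0],[0,0,0],[0,0,0]]' --linear '[[0,0,0],[0,0,0],[0,0,0],[0,0,0],[0,0,0]]' --jaw '[1,1,1,1,1]'

```text
t: 7.1
ee_pos: [588.3, -102.2, 333.0]
eef_rot: [0.548, 0.449, 0.551, -0.442]
contact_force: [0.4, 0.1, -2.2]
width: 51.4
grasp_force: 74.9
```

Call:
servo_tool --angular '[[0,0,0],[0,0,0],[0,0,0],[0,0,0],[0,0,0]]' --linear '[[0,0,0],[0,0,0],[0,0,0],[0,0,0],[0,0,0]]' --jaw '[1,1,1,1,1]'

```text
t: 7.6
ee_pos: [588.3, -102.2, 333.0]
eef_rot: [0.548, 0.448, 0.551, -0.442]
contact_force: [0.3, -0.8, -3.6]
width: 51.6
grasp_force: 74.9
```

```bash
python3 - <<'E'
from nx import *
axis_tilt(0); nx(*pose(77.9,1,(520,-200,300)),flip=False)
E
```

```text
cap axis [ 0.009 -0.004 -1.   ] tilt deg 0.56 tool az 78.1
t 7.60 [ 0.486  0.639  0.059  1.735 -1.354  1.818  0.846] [ 588.3 -102.2  333. ] [ 0.548  0.448  0.551 -0.442] F [ 0.3 -0.8 -3.6] w 51.6 g 75
rows needed 21.6 full turn [-6.510e-01 -3.064e+00  3.000e-03] shift cm [ -7.99 -15.15  -3.3 ]
row step turn [-0.03  -0.142  0.   ] shift [-0.37 -0.7  -0.15]
```

Call:
servo_tool --angular '[[0.03,0.142,0],[0.06,0.284,0],[0.09,0.426,0],[0.12,0.568,0],[0.15,0.71,0]]' --linear '[[-0.4,-0.7,0],[-0.8,-1.4,0],[-1.2,-2.1,0],[-1.6,-2.8,0],[-2,-3.5,0]]' --jaw '[1,1,1,1,1]'

```text
t: 8.1
ee_pos: [568.2, -137.5, 333.0]
eef_rot: [0.671, 0.223, 0.356, -0.611]
contact_force: [1.0, -0.3, -2.6]
width: 51.0
grasp_force: 74.6
```

Call:
servo_tool --angular '[[0.03,0.142,0],[0.06,0.284,0],[0.09,0.426,0],[0.12,0.568,0],[0.15,0.71,0]]' --linear '[[-0.4,-0.7,0],[-0.8,-1.4,0],[-1.2,-2.1,0],[-1.6,-2.8,0],[-2,-3.5,0]]' --jaw '[1,1,1,1,1]'

```text
t: 8.6
ee_pos: [548.2, -172.4, 333.0]
eef_rot: [0.706, -0.029, 0.116, -0.698]
contact_force: [0.4, -0.3, -2.6]
width: 51.2
grasp_force: 74.7
```

Call:
servo_tool --angular '[[0.03,0.142,0],[0.06,0.284,0],[0.09,0.426,0],[0.12,0.568,0],[0.15,0.71,0]]' --linear '[[-0.4,-0.7,0],[-0.8,-1.4,0],[-1.2,-2.1,0],[-1.6,-2.8,0],[-2,-3.5,0]]' --jaw '[1,1,1,1,1]'

```text
t: 9.1
ee_pos: [528.2, -207.5, 333.0]
eef_rot: [-0.65, 0.278, 0.139, 0.694]
contact_force: [0.5, -0.7, -3.3]
width: 51.2
grasp_force: 74.7
```

```bash
python3 - <<'E'
from nx import *
nx(*pose(77.9,1,(501.7,-268,300)))
E
```

```text
t 9.10 [ 0.629  0.672  0.118  1.682 -1.238  1.978 -1.305] [ 528.2 -207.5  333. ] [-0.65   0.278  0.139  0.694] F [ 0.5 -0.7 -3.3] w 51.2 g 75
rows needed 6.7 full turn [ 0.2    0.947 -0.003] shift cm [ -3.81 -11.43  -3.3 ]
row step turn [ 0.03   0.142 -0.   ] shift [-0.57 -1.71 -0.49]
```

Call:
servo_tool --angular '[[0.03,0.142,0],[0.06,0.284,0],[0.09,0.426,0],[0.12,0.568,0],[0.15,0.71,0]]' --linear '[[-0.6,-1.7,-0.5],[-1.2,-3.4,-1],[-1.8,-5.1,-1.5],[-2.4,-6.8,-2],[-3,-8.5,-2.5]]' --jaw '[1,1,1,1,1]'

```text
t: 9.6
ee_pos: [498.1, -293.0, 307.8]
eef_rot: [-0.508, 0.491, 0.376, 0.6]
contact_force: [0.1, -0.5, -2.3]
width: 51.1
grasp_force: 74.7
```

Call:
servo_tool --angular '[[0.025,0.119,0],[0.05,0.237,0],[0.05,0.237,0],[0.05,0.237,0]]' --linear '[[-0.4,-1.5,-0.5],[-0.8,-2.9,-0.8],[-0.8,-2.9,-0.8],[-0.8,-2.9,-0.8]]' --jaw '[1,1,1,1]'

```text
t: 10.0
ee_pos: [490.3, -321.3, 300.0]
eef_rot: [-0.447, 0.547, 0.443, 0.552]
contact_force: [-0.0, 0.0, -2.0]
width: 51.4
grasp_force: 74.9
```

```bash
python3 - <<'E'
from nx import *
import pickle
axis_tilt(1); nx(*pose(77.9,1,(501.7,-268,160)))
for n in ("top","scene","wrist"):
    s=optics.snapshot(n); cv2.imwrite(f"pics/{n}2.png",s["pixels"][...,::-1]); pickle.dump(s,open(f"{n}2.pkl","wb"))
E
```

```text
cap axis [-0.009 -0.     1.   ] tilt deg 0.53 tool az 78.0
t 10.00 [ 0.947  0.796 -0.119  1.516 -1.046  1.989 -2.311] [ 490.3 -321.3  300. ] [-0.447  0.547  0.443  0.552] F [-0.  0. -2.] w 51.4 g 75
rows needed 3.1 full turn [-0.     0.009 -0.002] shift cm [-1.0e-02 -5.0e-02 -1.4e+01]
row step turn [-0.     0.002 -0.   ] shift [-0.   -0.01 -2.8 ]
```

View pics/scene2.png

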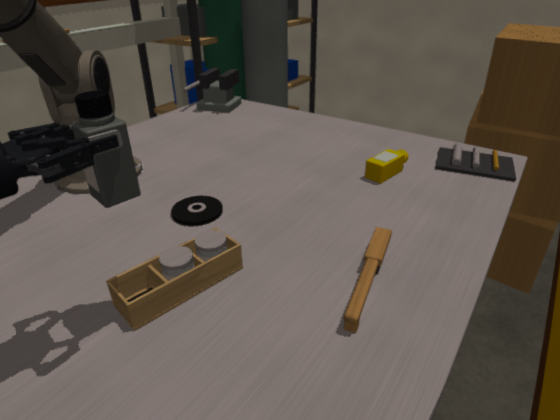

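View pics/top2.png

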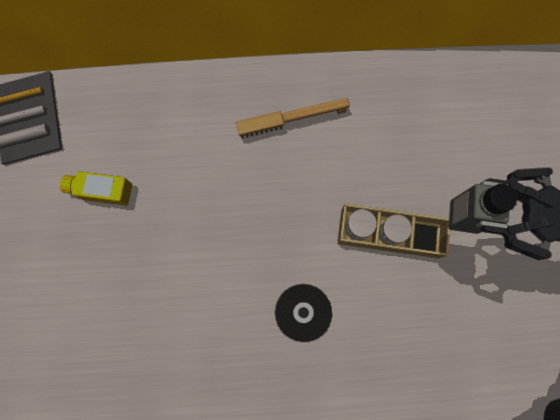

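The scene view shows the bottle cap up (cap at (94,108)) above and beyond the crate. The top view shows it still clear at (485,203), with the empty cell at (426,237). Next I'll measure the cell and the held bottle more precisely.

```bash
cat > meas.py <<'E'
from h import *
import pickle,sys
def rays(s,uv,z):
    K=np.array([[s["fx"],0,s["cx"]],[0,s["fy"],s["cy"]],[0,0,1.]]); p=cv2.undistortPoints(np.float64(uv).reshape(-1,1,2),K,np.array(s["dist_coeffs"],float))[:,0]
    M=np.linalg.inv(np.array(s["camera_from_world"])); d=np.c_[p[:,0],-p[:,1],-np.ones(len(p))]@M[:3,:3].T; o=M[:3,3]
    return o+d*((z-o[2])/d[:,2])[:,None]
if __name__=="__main__":
    s=pickle.load(open("top0.pkl","rb")); im=s["pixels"]; W=world(s)
    m=np.zeros(im.shape[:2],np.uint8); m[215:260,405:450]=(im[215:260,405:450].max(2)<50)
    c=max(cv2.findContours(m,0,cv2.CHAIN_APPROX_NONE)[0],key=cv2.contourArea); P=rays(s,c[:,0],6)
    print("liner colour",cv2.minAreaRect(P[:,:2].astype(np.float32)),cv2.boundingRect(c))
    # crate outline: bright plywood + dark; outer contour on rim plane
    sel=np.zeros(im.shape[:2],bool); sel[195:265,330:460]=1
    for z0 in (25,40,50):
        k=(sel&(W[...,2]>z0)).astype(np.uint8); c=max(cv2.findContours(k,0,cv2.CHAIN_APPROX_NONE)[0],key=cv2.contourArea); P=W[k>0]; P=P[P[:,2]<60]
        print("rim>",z0,cv2.minAreaRect(P[:,:2].astype(np.float32)))
    P=W[sel&(W[...,2]>62)]
    for cm in (P[:,1]>-157,P[:,1]<-157):
        print("tin",np.round(P[cm].mean(0),1),cv2.minEnclosingCircle(P[cm][:,:2].astype(np.float32)))
    # plywood colour outline on plane 55
    hsv=cv2.cvtColor(im,cv2.COLOR_RGB2HSV); k=(sel&(hsv[...,1]>70)&(hsv[...,2]>50)).astype(np.uint8)
    pts=np.argwhere(k)[:,::-1]; P=rays(s,pts,55); Q=W[k>0]; P=P[np.abs(Q[:,2]-55)<6]
    print("ply colour",len(P),cv2.minAreaRect(P[:,:2].astype(np.float32)))
    s=pickle.load(open("scene0.pkl","rb")); W=world(s); sel=np.zeros(W.shape[:2],bool); sel[225:330,100:255]=1; P=W[sel&(W[...,2]>49)&(W[...,2]<60)]
    print("scene rim",cv2.minAreaRect(P[:,:2].astype(np.float32)))
    s=pickle.load(open("top2.pkl","rb")); W=world(s)
    sel=np.zeros(W.shape[:2],bool); sel[180:220,470:520]=1; P=W[sel&(W[...,2]>344)]; P=P[P[:,2]<375]
    print("cap",len(P),np.round(P.mean(0),1),cv2.minEnclosingCircle(P[:,:2].astype(np.float32)),np.round(np.percentile(P[:,2],[5,50,95])))
E
python3 meas.py; python3 - <<'E'
import cv2
im=cv2.imread("pics/top0.png")[195:265,330:460]; a=cv2.resize(im,None,fx=6,fy=6,interpolation=cv2.INTER_CUBIC)
cv2.imwrite("pics/crate.png",a)
E
```

```text
liner colour ((499.6200866699219, -264.77001953125), (45.06377410888672, 50.772003173828125), 78.01619720458984) (414, 224, 23, 27)
rim> 25 ((513.441650390625, -192.41416931152344), (217.71096801757812, 77.5598373413086), 77.85089111328125)
rim> 40 ((513.508056640625, -192.4685516357422), (217.62863159179688, 77.40277099609375), 77.85983276367188)
rim> 50 ((513.5003662109375, -192.50430297851562), (217.55548095703125, 77.40277099609375), 77.85983276367188)
tin [ 528.  -123.6   67.7] ((528.37353515625, -124.03099822998047), 28.02189826965332)
tin [ 513.3 -191.4   67.8] ((513.3535766601562, -191.9957275390625), 28.18667221069336)
ply colour 819 ((512.4798583984375, -191.16761779785156), (216.3621368408203, 76.42382049560547), 77.92264556884766)
scene rim ((514.5943603515625, -193.90835571289062), (216.37269592285156, 78.61380004882812), 77.54989624023438)
cap 656 [ 500.9 -263.   351.3] ((501.7152099609375, -264.5909423828125), 20.30481719970703) [347. 352. 353.]
```

View pics/crate.png

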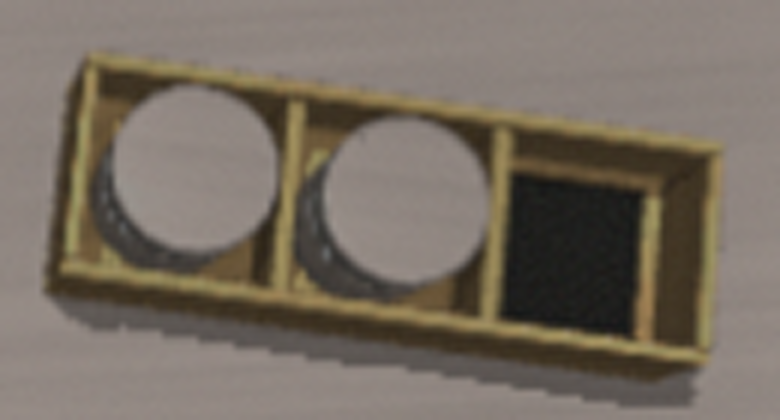

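The crop shows the liner (centre pixel near (426,237)) with its +y and near edges hidden by the walls, so the raw liner centroid was off by about 7 mm. Going by the rim, the cell centre is (498.7, -260.7). I'll correct for that and come down to just above the crate.

Call:
servo_tool --angular '[[0,0.009,0],[0,0.009,0],[0,0.009,0],[0,0.009,0],[0,0.009,0]]' --linear '[[-0.3,0.4,-3],[-0.3,0.5,-7],[-0.3,0.5,-11],[-0.3,0.5,-13],[-0.3,0.5,-13]]' --jaw '[1,1,1,1,1]'

```text
t: 10.65
ee_pos: [487.0, -314.6, 167.2]
eef_rot: [-0.443, 0.55, 0.448, 0.548]
contact_force: [-0.9, 0.2, -2.5]
width: 51.4
grasp_force: 74.9
```

```bash
python3 - <<'E'
from nx import *
import pickle
axis_tilt(1); log()
S={}
for n in ("top","scene"):
    s=optics.snapshot(n); S[n]=s; W=world(s); z=status.get_state()["ee_pos"][2]; X=W[...,0];Y=W[...,1];Z=W[...,2]
    near=(np.hypot(X-499,Y+261)<60)
    P=W[near&(Z>z+46)&(Z<z+57)]; print(n,"captop",len(P),np.round(P.mean(0),1),cv2.minEnclosingCircle(P[:,:2].astype(np.float32)))
    P=W[near&(Z>z+50.5-1)&(Z<z+57)]; print("   top only",len(P),np.round((P.min(0)+P.max(0))/2,1))
    pickle.dump(s,open(n+"3.pkl","wb"))
a=S["top"]["pixels"][190:280,330:520]; b=S["scene"]["pixels"][90:330,20:290]
o=np.zeros((560,800,3),np.uint8); o[:270,:570]=cv2.resize(a,None,fx=3,fy=3); 
o2=cv2.resize(b,(324,288)); o[272:560,:324]=o2; cv2.imwrite("pics/pre.png",o[...,::-1])
E
```

```text
cap axis [ 0.006 -0.004  1.   ] tilt deg 0.41 tool az 78.1
t 10.65 [ 0.936  0.975 -0.106  1.525 -0.97   1.896 -2.152] [ 487.  -314.6  167.2] [-0.443  0.55   0.448  0.548] F [-0.9  0.2 -2.5] w 51.4 g 75
top captop 436 [ 499.1 -257.6  219.1] ((499.5879211425781, -257.8736877441406), 20.634912490844727)
   top only 241 [ 499.5 -258.4  220.7]
scene captop 341 [ 503.3 -261.7  220.1] ((500.4876708984375, -259.9808654785156), 20.39813995361328)
   top only 169 [ 501.1 -260.9  221.2]
```

View pics/pre.png

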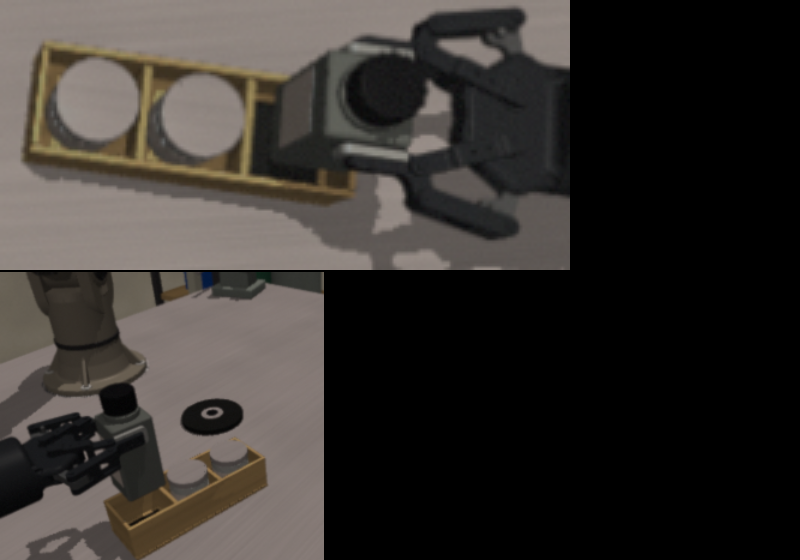

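The picture shows the bottle above the empty cell, tins clear. Cap top is about 1 mm in x and 1.5 mm in y off the cell centre. I'll trim and lower it.

Call:
servo_tool --angular '[[-0.004,-0.006,0],[-0.004,-0.006,0],[-0.004,-0.006,0],[-0.004,-0.006,0],[-0.004,-0.006,0]]' --linear '[[-0.1,-0.15,-1],[-0.1,-0.15,-2.5],[-0.1,-0.15,-4],[-0.1,-0.15,-5.5],[-0.1,-0.15,-6.3]]' --jaw '[1,1,1,1,1]'

```text
t: 11.25
ee_pos: [485.9, -317.4, 104.8]
eef_rot: [-0.446, 0.549, 0.444, 0.549]
contact_force: [-0.5, 1.0, -1.8]
width: 50.9
grasp_force: 74.9
```

Call:
servo_tool --angular '[[0,0,0],[0,0,0]]' --linear '[[0,0,-0.3],[0,0,-0.5]]' --jaw '[1,1]'

```text
t: 11.45
ee_pos: [486.3, -317.7, 101.6]
eef_rot: [-0.447, 0.549, 0.444, 0.55]
contact_force: [1.4, 0.8, -1.7]
width: 51.4
grasp_force: 74.9
```

```bash
python3 - <<'E'
from nx import *
axis_tilt(1); log()
for n in ("top","scene"):
    s=optics.snapshot(n); W=world(s); z=status.get_state()["ee_pos"][2]; X=W[...,0];Y=W[...,1];Z=W[...,2]
    near=(np.hypot(X-499,Y+261)<60)
    P=W[near&(Z>z+49)&(Z<z+57)]; print("   top only",len(P),np.round((P.min(0)+P.max(0))/2,1),np.median(P[:,2]))
E
```

```text
cap axis [-0.004  0.003  1.   ] tilt deg 0.26 tool az 78.0
t 11.45 [ 0.936  1.079 -0.101  1.488 -0.94   1.858 -2.08 ] [ 486.3 -317.7  101.6] [-0.447  0.549  0.444  0.55 ] F [ 1.4  0.8 -1.7] w 51.4 g 75
   top only 339 [ 498.3 -261.   154.1] 153.19226790879804
   top only 275 [ 500.3 -263.2  152.3] 151.91584514971692
```

Call:
servo_tool --angular '[[0,0,0],[0,0,0],[0,0,0],[0,0,0]]' --linear '[[0,0,-0.2],[0,0,-0.4],[0,0,-0.5],[0,0,-0.5]]' --jaw '[1,1,1,1]'

```text
t: 11.95
ee_pos: [486.3, -317.7, 97.0]
eef_rot: [-0.447, 0.549, 0.443, 0.55]
contact_force: [-0.3, 0.1, -2.9]
width: 51.1
grasp_force: 74.9
```

Call:
servo_tool --angular '[[0,0,0],[0,0,0],[0,0,0]]' --linear '[[0,0,-0.1],[0,0,-0.1],[0,0,-0.1]]' --jaw '[1,1,1]'

```text
t: 12.25
ee_pos: [486.3, -317.8, 96.0]
eef_rot: [-0.447, 0.549, 0.443, 0.55]
contact_force: [0.2, 0.9, -2.2]
width: 51.3
grasp_force: 74.9
```

Call:
servo_tool --angular '[[0,0,0],[0,0,0],[0,0,0]]' --linear '[[0,0,-0.1],[0,0,-0.1],[0,0,-0.1]]' --jaw '[1,1,1]'

```text
t: 12.55
ee_pos: [486.3, -317.7, 94.9]
eef_rot: [-0.447, 0.549, 0.444, 0.55]
contact_force: [0.1, 0.2, -2.8]
width: 51.2
grasp_force: 74.9
```

Call:
servo_tool --angular '[[0,0,0],[0,0,0],[0,0,0]]' --linear '[[0,0,-0.1],[0,0,-0.1],[0,0,-0.1]]' --jaw '[1,1,1]'

```text
t: 12.85
ee_pos: [486.4, -317.8, 94.1]
eef_rot: [-0.447, 0.549, 0.443, 0.55]
contact_force: [0.3, 0.1, -1.3]
width: 51.2
grasp_force: 74.9
```

Call:
servo_tool --angular '[[0,0,0],[0,0,0],[0,0,0]]' --linear '[[0,0,-0.1],[0,0,-0.1],[0,0,-0.1]]' --jaw '[1,1,1]'

```text
t: 13.15
ee_pos: [486.3, -317.9, 93.9]
eef_rot: [-0.447, 0.548, 0.444, 0.55]
contact_force: [-1.5, -1.7, 2.8]
width: 51.2
grasp_force: 75.0
```

Call:
servo_tool --angular '[[0,0,0],[0,0,0],[0,0,0]]' --linear '[[0,0,0],[0,0,0],[0,0,0]]' --jaw '[1,1,1]'

```text
t: 13.45
ee_pos: [486.3, -317.9, 93.9]
eef_rot: [-0.447, 0.548, 0.444, 0.55]
contact_force: [-2.1, -2.6, 5.4]
width: 51.0
grasp_force: 75.0
```

The force went from -2.5 N to +5 N, so the base is on the floor of the cell. Releasing.

Call:
servo_tool --angular '[[0,0,0],[0,0,0],[0,0,0]]' --linear '[[0,0,0],[0,0,0],[0,0,0]]' --jaw '[1,1,1]' --grip_force 20

```text
t: 13.75
ee_pos: [486.3, -317.9, 93.9]
eef_rot: [-0.447, 0.548, 0.444, 0.55]
contact_force: [-2.1, -2.2, 5.4]
width: 51.2
grasp_force: 75.0
```

Call:
servo_tool --angular '[[0,0,0],[0,0,0],[0,0,0],[0,0,0],[0,0,0]]' --linear '[[0,0,0],[0,0,0],[0,0,0],[0,0,0],[0,0,0]]' --jaw '[-0.2,-0.3,-0.4,-0.5,-0.6]'

```text
t: 14.25
ee_pos: [486.4, -317.5, 92.6]
eef_rot: [-0.447, 0.549, 0.444, 0.549]
contact_force: [-0.1, 0.1, 0.3]
width: 68.5
grasp_force: 0.0
```

Call:
servo_tool --angular '[[0,0,0],[0,0,0],[0,0,0],[0,0,0],[0,0,0]]' --linear '[[0,0,0],[0,0,0],[0,0,0],[0,0,0],[0,0,0]]' --jaw '[-0.7,-0.8,-0.8,-0.8,-0.8]'

```text
t: 14.75
ee_pos: [486.3, -317.8, 93.0]
eef_rot: [-0.447, 0.549, 0.443, 0.55]
contact_force: [0.1, -0.0, -0.4]
width: 77.0
grasp_force: 0.0
```

Call:
servo_tool --angular '[[0,0,0],[0,0,0],[0,0,0],[0,0,0],[0,0,0]]' --linear '[[-0.2,-1,0],[-0.6,-3,0],[-1.1,-5,0],[-1.7,-8,0],[-2.3,-11,0.5]]' --jaw '[-0.8,-0.8,-0.8,-0.8,-0.8]'

```text
t: 15.25
ee_pos: [463.0, -428.5, 97.3]
eef_rot: [-0.447, 0.549, 0.444, 0.549]
contact_force: [0.7, -0.2, 0.3]
width: 77.1
grasp_force: 0.0
```

Call:
servo_tool --angular '[[0,0,0],[0,0,0],[0,0,0],[0,0,0],[0,0,0]]' --linear '[[0,0,2],[0,0,4],[0,0,6],[0,0,6],[0,0,6]]' --jaw '[-0.8,-0.8,-0.8,-0.8,-0.8]'

```text
t: 15.75
ee_pos: [463.9, -427.0, 159.3]
eef_rot: [-0.448, 0.549, 0.443, 0.549]
contact_force: [0.1, 0.7, -0.7]
width: 76.9
grasp_force: 0.0
```

```bash
python3 - <<'E'
from nx import *
log()
S=[]
for n in ("top","scene"):
    s=optics.snapshot(n); S.append(s["pixels"]); W=world(s); X=W[...,0];Y=W[...,1];Z=W[...,2]
    near=(np.hypot(X-499,Y+261)<60)
    P=W[near&(Z>141)]; print(n,len(P),np.round((P.min(0)+P.max(0))/2,1),np.median(P[:,2]))
o=np.zeros((600,800,3),np.uint8); o[:300,:400]=cv2.resize(S[0],(400,300)); o[:300,400:]=cv2.resize(S[0][170:280,330:477],(400,300)); o[300:,:400]=cv2.resize(S[1],(400,300)); o[300:,400:]=cv2.resize(S[1][160:340,60:300],(400,300))
cv2.imwrite("pics/end.png",o[...,::-1])
E
```

```text
t 15.75 [ 1.118  1.095 -0.242  1.27  -0.839  1.982 -2.283] [ 463.9 -427.   159.3] [-0.448  0.549  0.443  0.549] F [ 0.1  0.7 -0.7] w 76.9 g 0
top 355 [ 498.1 -261.4  145.7] 145.49597495975388
scene 348 [ 499.1 -263.4  143.4] 144.09264998604712
```

View pics/end.png

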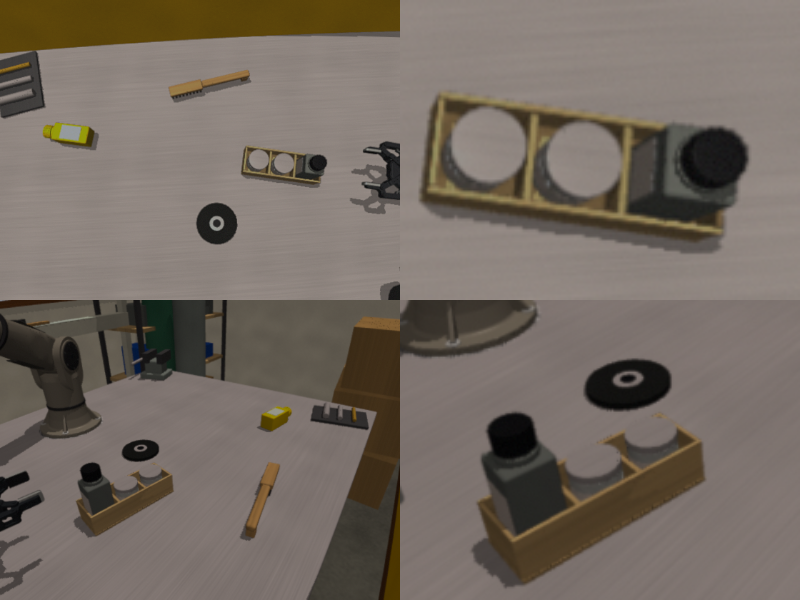

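The final picture shows the bottle standing upright in the empty cell, with its cap at (317,162) in the top view. Cap top is at 145 mm, as it should be. The tins, brush and discs are unmoved and the gripper is clear.

```bash
python3 -c "
from plant import job
print(job.sign_off())"
```

```text
the job is handed in; nothing more can be done
None
```

The grey bottle was held cap straight down for about 2.5 s, then set upright in the crate's empty cell and released; the tins, brush and discs look untouched, and I handed the job in at about 16 s of the 64 s allowed (no verdict came back).

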